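# Pin the sliding spice tray to its rack

## Robot

A 6-joint arm with a two-finger parallel gripper is mounted at the origin on the work surface. World frame = base frame: x ahead of the robot, y to its left, z up, the work surface at z = 0. Lengths are in m, angles in rad, forces in N, time in s.
With the tool pointing down it reaches from about 0.35 to 0.85 m from the base axis. Payload 8.1 kg.
Tool frame: the origin (TCP) lies on the mounting face of the last link; the fingertips stand 186 mm ahead of it and the grasp point (between the pads) lies 167 mm ahead of it; z points along the fingers, y is the line along which they close (so a half turn about z gives the same grasp; the last joint's range is limited). The gripper opens to 93 mm and grips with 3 to 60 N. Pads are 15 mm wide; open, the fingers measure 128 mm over their backs; the gripper's body (75 mm by 188 mm) begins 65 mm behind the grasp point.
Start: joints at [1.101, 0.13, 1.488, -0, 1.523, -0.085], TCP at [0.225, 0.556, 0.405] pointing down, gripper open.
Joint ranges: [-2.96, 2.96], [-0.89, 2.26], [0.02, 2.5], [-1.34, 4.48], [0, 2.73], [-2.66, 2.66]. Speed limits (rad/s): [2.39, 2.39, 2.79, 3.14, 3.14, 3.14].

## Interface

Orientations are given as a rotation vector (axis times angle).
In Python, from plant import read_state, read_camera, camera_params, close_job gives the robot as it stands. The module is installed in compiled form; this text tells all that it offers.
- The arm moves only by the tool servo_tool, never from a script. Its argument "increments" is a list of rows, each an object with "slide": the shift along the tool's x, y, z in mm, a list of three; "dr": the turn, a rotation vector about the tool's x, y, z in rad, a list of three; "jaw": the closure, from 0 (fully open) to 1 (shut). In form: [{"slide": [x, y, z], "dr": [ax, ay, az], "jaw": jaw}, ...]. A call has 1 to 20 rows; each row is the pose to reach, as a shift and turn from the pose commanded when the call began, along the tool's axes at that moment; what a row does not reach only later rows make up. A row lasts 1/10 s, in which the tool goes at most 50 mm and 8.59 degrees, less where a joint would pass 70% of its speed; a pose out of reach is approached as far as the arm can. A call with a gripper value outside its range is refused whole. The fingers move at their own pace and stop on an object; "force" is the grip in N (left out, the last holds). Time passes only in rows, so rows that repeat a pose let the fingers close. It gives the time, the measured TCP pose, the force, the opening and the grip force at its end, in the units of the state.
- read_state(): the state, without advancing time (a new reading comes with each control period).
- read_camera(name): name is "scene" or "top" or "wrist"; returns (picture, depth): 480x640x3 uint8, red, green, blue; 480x640 float32, m along the optical axis (not along the pixel's ray), 0 where there is no reading.
- camera_params(name): a dict with "fx", "fy", "cx", "cy" (pixels), "rvec" (rotation vector, rad) and "tvec" (3), from world to camera coordinates, as OpenCV has them. Camera axes: x right, y down, z forward; pixel columns grow to the right and rows downward; lengths in m; the calibration is good to about 2 mm. A picture is of the moment at which its call begins: read the wrist's pose just before it. camera_params takes no time and is no camera call; for the wrist camera it gives the pose at the moment of the call.
- close_job(): hands the job in; it is judged then, once.
The state is a dict: "t": time; "q": joint angles; "dq": joint speeds; "joint_torque": joint torques, N m; "tool_pos": TCP position; "orientation": TCP orientation; "force": force on the tool from outside, world axes, zero at the start; "wrist_torque": the same for the moment, N m; "opening": finger opening in m; "gripper_force": force on a finger pad.
Only numpy, scipy, OpenCV 4.12 (cv2) and the standard library are available. Lean on these libraries where they do the work, as an engineer would, in place of code of your own. Each camera call takes 0.05 s, during which the arm holds its last target. There are 200 camera calls.

## Task

Take the steel lock pin out of its holder and lock the sliding spice tray with it: through the slot in the rack's steel plate feel for the hole in the tray's tongue, bring that hole over the hole in the wooden block, and push the pin down through both until its flange sits flat on the plate. Press gently, never above 40 N, then let go; leave the two loose jars and the bowl where they are.

Things in the scene. Friction and masses are not known exactly. Their poses are not given: they have to be found in the camera images.
- rack: Fixed low wooden counter rack, axes z up, yaw varies; origin on the counter right below the lock hole. Stacked there: wooden block (top 51 mm up, 56 x 120 mm in x, y), the tray's aluminium tongue (51.5 to 61.5 mm), steel plate (62 to 70 mm). The wooden tray, 97 x 140 mm, lies on the -x side; its three fixed jars are 114 mm high, 68 mm from the hole.
- tongue_path (a point): Point on the rack, at x = 0, y = +15.5 mm from its origin, 61.5 mm up: the middle of where the tongue's hidden hole (round, 11.5 mm) may be. The tray slides along the rack's y with about 5 N of friction; at the start it is 5 to 26 mm too far to +y, so that hole is at rack y = +5 to +26 mm, unmeasured. Slide it back to y = 0.
- slot (a point): Centre of the slot in the steel plate, at the plate's upper face, rack y = +12 mm; the slot is 13 mm wide (rack x) and 42 mm long (rack y, from -9 to +33 mm). Axes as the rack's.
- block_hole (a point): Mouth of the round upright hole (12.5 mm, right through) in the wooden block, at the block's top, 51 mm above the counter, rack x = y = 0. A spring catch in it, 36 mm above the counter, rubs on the pin: a few newtons of push take it past, but it does not fall home by its own weight.
- lock_hole (a point): Point on the axis of the rack's block hole at the height of the steel plate's upper face (70 mm above the counter); axes as the rack's. The pin's flange must come to rest here.
- holder: Fixed dark wooden block 70 x 70 x 60 mm high with an upright 17 mm hole in its middle; origin on the counter under the hole. The pin stands in it at the start.
- pin: Lock pin, 92 mm tall, 90 g; origin at the centre of its lower tip, z up along it. Round steel shaft of 10 mm, 48 mm long, its lowest 6 mm tapering to 8 mm across at the tip; a steel flange 26 mm across from z = 48 to 52 mm; above it a flat wooden grip from z = 52 to 92 mm, 28 mm wide along its x and 14 mm thick along its y (grip it across the 14 mm).
- pin_flange (a point): Centre of the underside of the pin's flange, 48 mm above its tip, axes as the pin's.
- spice_jar: Brown jar with a black cap, 48 mm across, 105 mm tall; origin at the centre of its underside. Leave it.
- salt_jar: Clear jar with a black cap, 48 mm across, 95 mm tall; origin at the centre of its underside. Leave it.
- bowl: Small white bowl, 100 mm across, 45 mm tall; origin at the centre of its underside. Leave it.

How it is judged:
On the way, in this order (a step that is already met when the one before it is completed fails the run):
1. the pin is lifted clear of its holder (height (world z) of pin above 0.065 m), for 0.1 s.
2. the pin's tip has found the hole in the tray's tongue: it is at least 4 mm below the tongue's top, within the slot (z of pin in the frame of rack below 0.0575 m and horizontal distance between pin and slot below 0.022 m and angle between pin's own z axis and vertical below 0.2 rad), for 0.1 s.
At the end, for the whole second after the job is handed in: The pin stands upright (within 0.08 rad) through plate, tongue and block, its flange within 2 mm of the plate's upper face and within 3 mm of the hole's axis, at rest and let go (horizontal distance between pin_flange and lock_hole below 0.003 m and z of pin_flange in the frame of rack below 0.072 m and angle between the z axis of pin and the z axis of rack, either way round below 0.08 rad and linear speed of pin below 0.01 m/s and contact force between pin and the fingers below 0.05 N); the robot touches nothing.
It fails at once if pin and rack are pressed together with more than 40 N (contact force between pin and rack above 40 N).
It fails at once if the brown jar is moved more than 20 mm (distance of spice_jar from where it was at the start of the episode above 0.02 m).
It fails at once if the clear jar is moved more than 20 mm (distance of salt_jar from where it was at the start of the episode above 0.02 m).
It fails at once if the bowl is moved more than 20 mm (distance of bowl from where it was at the start of the episode above 0.02 m).
It also fails if it takes over 64 s, if anything falls off the work surface, if the arm or the gripper's body presses on something with over 40 N, if the wrist force passes 120 N, or if a joint passes its speed limit or range.

## Working session

There is one attempt and no reset: what is moved stays moved. The work goes in short steps, Python scripts to look and compute and a tool call to move; the robot and the scene stay as the last step left them, time stands still between calls to the robot, and variables do not carry over. Pictures are saved under pics/ and viewed, at most 10 in all, crops included, and the job is handed in when it is done.

Besides the shell and the picture viewer there is one more tool, called by a JSON object that holds its "name" and its "arguments", one argument or row to a line. servo_tool: Moves the arm, as the interface text tells. Its arguments: {"type":"object","properties":{"increments":{"type":"array"},"force":{"type":"number"}},"required":["increments"]}

```bash
mkdir -p pics; cat > h.py <<'E'
import numpy as np, cv2
from plant import *
def cam(n):
    p=camera_params(n); R=cv2.Rodrigues(np.array(p['rvec'],float))[0]; t=np.array(p['tvec'],float).ravel(); return p,R,t
def ray(n,uv,z,c=None):
    p,R,t=c or cam(n); uv=np.atleast_2d(uv).astype(float)
    d=np.c_[(uv[:,0]-p['cx'])/p['fx'],(uv[:,1]-p['cy'])/p['fy'],np.ones(len(uv))]@R
    o=-R.T@t; return o+d*((z-o[2])/d[:,2])[:,None]
def cloud(n,dep,c=None):
    p,R,t=c or cam(n); v,u=np.mgrid[:480,:640]
    P=np.stack([(u-p['cx'])/p['fx']*dep,(v-p['cy'])/p['fy']*dep,dep],-1)
    return (P-t)@R
def save(n,im): cv2.imwrite('pics/'+n,im[...,::-1])
E
python3 - <<'E'
from h import *
s=read_state();print({k:np.round(v,3) for k,v in s.items()})
for n in ['scene','top']:
    im,d=read_camera(n); save(n+'0.png',im); np.savez(n+'0.npz',im=im,d=d)
    p,R,t=cam(n);print(n,p['fx'],-R.T@t, R[2])
E
```

```text
{'t': np.float64(0.0), 'q': array([ 1.101,  0.131,  1.489, -0.   ,  1.523, -0.085]), 'dq': array([-0.001,  0.001, -0.   , -0.002,  0.   ,  0.   ]), 'joint_torque': array([ 2.0000e-03, -5.5985e+01, -4.9176e+01,  7.7000e-02,  3.5000e-02,
       -0.0000e+00]), 'tool_pos': array([0.225, 0.556, 0.404]), 'orientation': array([-6.010e-01, -3.083e+00,  3.000e-03]), 'force': array([0.05 , 0.856, 0.365]), 'wrist_torque': array([-0.036,  0.017, -0.007]), 'gripper_force': np.float64(0.0), 'opening': np.float64(0.093)}
scene 436.2463672724687 [ 1.09974213 -0.62781131  0.70027569] [-0.47805319  0.53964853 -0.69299683]
top 486.2492386154672 [ 0.54000174 -0.1324466   0.95889315] [ 0.09568112  0.03365577 -0.99484291]
```

View pics/top0.png

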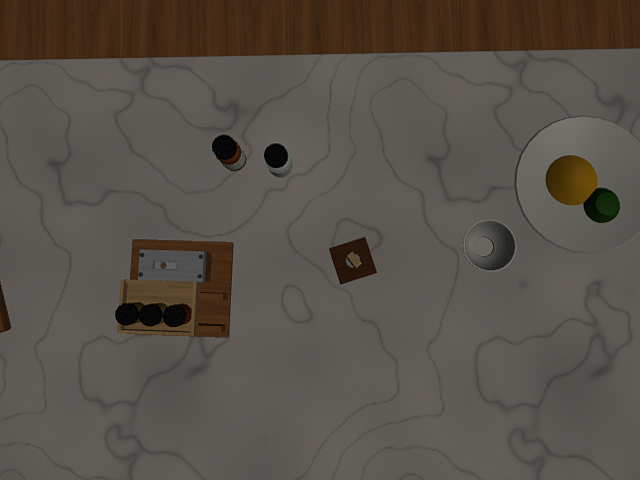

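View pics/scene0.png

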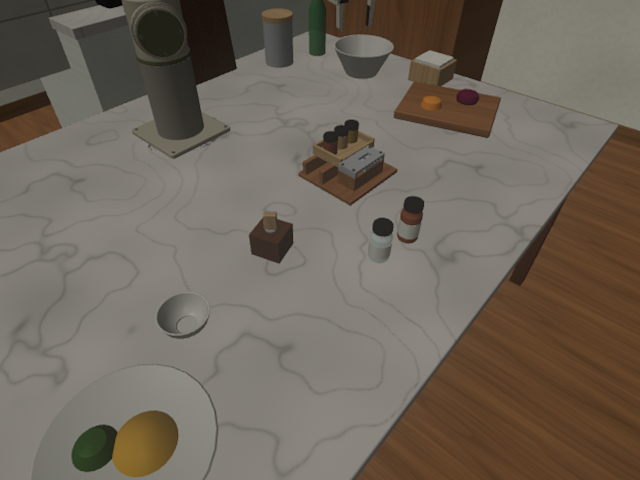

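```bash
python3 - <<'E'
from h import *
f=np.load('top0.npz');im,d=f['im'],f['d'];C=cloud('top',d)
g=cv2.cvtColor(im,cv2.COLOR_RGB2HSV)
def rect(m,z,name):
    cs=max(cv2.findContours(m.astype(np.uint8),cv2.RETR_EXTERNAL,cv2.CHAIN_APPROX_NONE)[0],key=cv2.contourArea).reshape(-1,2)
    P=ray('top',cs,z)[:,:2]
    r=cv2.minAreaRect((P*1000).astype(np.float32)); print(name,np.round(r[0],1),np.round(r[1],1),round(r[2],1),len(cs))
v,u=np.mgrid[:480,:640]
Z=C[...,2]
roi=(u>125)&(u<240)&(v>230)&(v<345)
m=roi&(v<283)&(abs(Z-.07)<.006)
print('plate z',np.median(Z[m]));rect(m,.07,'plate')
m2=roi&(v<283)&(g[...,1]<60)&(g[...,2]>70);rect(m2,.07,'plate color')
# base board
h=(u>320)&(u<385)&(v>230)&(v<290)
rect(h&(abs(Z-.06)<.008),.06,'holder')
rect(h&(Z>.085),.104,'grip'); print('gripz',np.percentile(Z[h],[90,99,100]))
crop=np.hstack([cv2.resize(im[225:345,110:250],None,fx=4,fy=4,interpolation=cv2.INTER_CUBIC),cv2.resize(im[225:345,325:385],None,fx=4,fy=4,interpolation=cv2.INTER_CUBIC)])
save('crop.png',np.clip(crop*1.5,0,255).astype(np.uint8))
print(C[265,130],C[265,210],C[150,165])
E
```

```text
plate z 0.0710083759429702
plate [564.8 173.2] [144.6  60.9] 89.8 215
plate color [565.4 163.3] [119.8  56. ] 87.9 224
holder [ 573.8 -172.4] [70.1 70. ] 17.6 141
grip [ 573.5 -172.1] [27.8 14.8] 38.2 35
gripz [0.06294797 0.10639911 0.95889315]
[5.67837012e-01 2.68100363e-01 3.29959425e-04] [0.56667688 0.10275705 0.01842672] [0.80108808 0.20353411 0.00089943]
```

View pics/crop.png

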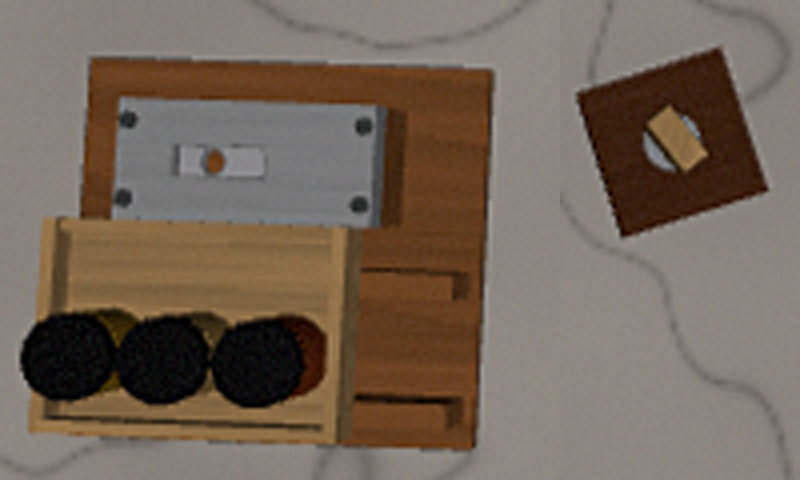

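```bash
cat >> h.py <<'E'
from scipy.spatial.transform import Rotation as Ro
def go(pos,yaw):
    """tool down, tool y along world angle yaw (mod pi); increments from now"""
    s=read_state();R0=Ro.from_rotvec(s['orientation']);best=None
    for k in (0,1,-1):
        a=yaw+k*np.pi; y=np.array([np.cos(a),np.sin(a),0]);z=np.array([0,0,-1.]);x=np.cross(y,z)
        r=(R0.inv()*Ro.from_matrix(np.c_[x,y,z])).as_rotvec()
        print('slide',np.round(R0.inv().apply((np.array(pos)-s['tool_pos'])*1000),1),'dr',np.round(r,4)) if k<1 else 0
    print('t',round(s['t'],2),'tcp',np.round(s['tool_pos'],4),'F',np.round(s['force'],2),'ty',np.round(R0.as_matrix()[:,:2].T,4).tolist(),'q6',s['q'][5])
E
python3 - <<'E'
from h import *
s=read_state();R0=Ro.from_rotvec(s['orientation'])
p,R,t=cam('wrist');print('wristcam in tool',R0.inv().apply(-R.T@t-s['tool_pos']),'dir',R0.inv().apply(R[2]),p['fx'])
# rack corners from crop px (crop scale4, offset 110,225)
cr=np.array([[118,97],[385,105],[112,219],[380,228],[172,161],[265,162],[215,161]])
px=(cr+.5)/4-.5+[110,225]
P=ray('top',px,.07);print(np.round(P[:,:2],4)); print(np.degrees(np.arctan2(*(P[0]-P[1])[:2])),np.degrees(np.arctan2(*(P[2]-P[3])[:2])))
go([.5735,-.1721,.4],np.radians(128.2)); go([.5,.163,.4],np.radians(88))
E
```

```text
wristcam in tool [ 0.07494577 -0.00034548  0.02004782] dir [-2.71423111e-01 -7.96659708e-04  9.62459797e-01] 382.3686220090531
[[0.5956 0.2228]
 [0.5913 0.098 ]
 [0.5393 0.2239]
 [0.5348 0.0993]
 [0.5659 0.1966]
 [0.5652 0.1533]
 [0.5658 0.1766]]
1.9894988656506214 2.060396833803154
slide [-596.2 -544.     4.7] dr [-1.5000e-03 -1.0000e-03 -1.0515e+00]
slide [-596.2 -544.     4.7] dr [-1.1000e-03  1.7000e-03  2.0901e+00]
t 0.1 tcp [0.2251 0.556  0.4038] F [-0.28  0.02 -0.44] ty [[-0.9269, 0.3754, 0.0001], [0.3754, 0.9269, -0.0017]] q6 -0.08538600691935667
slide [-402.3 -261.     4.2] dr [-0.0016 -0.0004 -0.3499]
slide [-402.3 -261.     4.2] dr [-6.0000e-04  2.3000e-03  2.7917e+00]
t 0.1 tcp [0.2251 0.556  0.4038] F [-0.28  0.02 -0.44] ty [[-0.9269, 0.3754, 0.0001], [0.3754, 0.9269, -0.0017]] q6 -0.08538600691935667
```

{"name": "servo_tool", "arguments": {
  "increments": [
    {"slide": [-430,-250,4],"dr": [0,0,-0.35],"jaw": 0},
    {"slide": [-430,-250,4],"dr": [0,0,-0.35],"jaw": 0},
    {"slide": [-430,-250,4],"dr": [0,0,-0.35],"jaw": 0},
    {"slide": [-430,-250,4],"dr": [0,0,-0.35],"jaw": 0},
    {"slide": [-430,-250,4],"dr": [0,0,-0.35],"jaw": 0},
    {"slide": [-430,-250,4],"dr": [0,0,-0.35],"jaw": 0},
    {"slide": [-430,-250,4],"dr": [0,0,-0.35],"jaw": 0},
    {"slide": [-430,-250,4],"dr": [0,0,-0.35],"jaw": 0},
    {"slide": [-430,-250,4],"dr": [0,0,-0.35],"jaw": 0},
    {"slide": [-430,-250,4],"dr": [0,0,-0.35],"jaw": 0},
    {"slide": [-430,-250,4],"dr": [0,0,-0.35],"jaw": 0},
    {"slide": [-430,-250,4],"dr": [0,0,-0.35],"jaw": 0},
    {"slide": [-430,-250,4],"dr": [0,0,-0.35],"jaw": 0},
    {"slide": [-430,-250,4],"dr": [0,0,-0.35],"jaw": 0},
    {"slide": [-430,-250,4],"dr": [0,0,-0.35],"jaw": 0}
  ]
}}

```text
t: 1.6
tool_pos: [0.5292, 0.1643, 0.4008]
orientation: [0.051, 3.141, 0.0]
force: [0.1, 0.1, 0.2]
opening: 0.0929
gripper_force: 0.0
```

```bash
python3 - <<'E'
from h import *
s=read_state();c=cam('wrist')
im,d=read_camera('wrist');save('w1.png',im);np.savez('w1.npz',im=im,d=d,rvec=c[0]['rvec'],tvec=c[2])
go([.5735,-.1721,.35],np.radians(128.2))
E
```

```text
slide [ -55.2 -334.6   50.8] dr [ 1.000e-04  2.000e-04 -6.996e-01]
slide [ -55.2 -334.6   50.8] dr [ 2.000e-04 -1.000e-04  2.442e+00]
t 1.65 tcp [0.5293 0.1641 0.4009] F [-0.24 -0.1   0.06] ty [[-0.9995, 0.0329, -0.0001], [0.0329, 0.9995, 0.0001]] q6 -1.3297730287404574
```

View pics/w1.png

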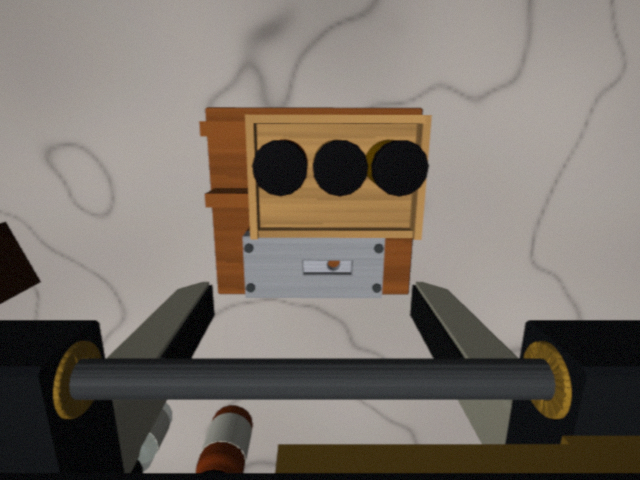

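```bash
cat > meas.py <<'E'
from h import *
import sys
f=np.load(sys.argv[1]);im,d=f['im'],f['d'];c=({**camera_params('wrist')},cv2.Rodrigues(f['rvec'])[0],f['tvec'])
C=cloud('wrist',d,c);Z=C[...,2]
g=cv2.cvtColor(im,cv2.COLOR_RGB2HSV)
near=(abs(C[...,0]-.565)<.05)&(abs(C[...,1]-.163)<.08)
m=near&(abs(Z-.07)<.005)&(g[...,1]<70)
m=cv2.morphologyEx(m.astype(np.uint8),cv2.MORPH_OPEN,np.ones((3,3)))
cs=max(cv2.findContours(m,cv2.RETR_EXTERNAL,cv2.CHAIN_APPROX_NONE)[0],key=cv2.contourArea).reshape(-1,2)
P=ray('w',cs,.07,c)[:,:2];r=cv2.minAreaRect((P*1000).astype(np.float32));print('plate',np.round(r,2) if 0 else r,'z',np.median(Z[m>0]))
pl=cv2.fillPoly(np.zeros((480,640),np.uint8),[cv2.convexHull(cs)],1)
# tongue hole: brown in the plate
h=(pl>0)&(g[...,1]>80)&(g[...,2]>50)
k,l,st,ce=cv2.connectedComponentsWithStats(h.astype(np.uint8))
for i in range(1,k):
    if st[i,4]>8: print('brown',st[i],ce[i],ray('w',ce[i],.06,c)[0])
# screws: dark
gr=g[...,2]; k,l,st,ce=cv2.connectedComponentsWithStats(((pl>0)&(gr<75)).astype(np.uint8))
for i in range(1,k):
    if st[i,4]>8: print('dark',st[i],ray('w',ce[i],.07,c)[0])
# slot: bright area
k,l,st,ce=cv2.connectedComponentsWithStats(((pl>0)&(gr>150)).astype(np.uint8))
for i in range(1,k):
    if st[i,4]>30: print('bright',st[i],ray('w',[st[i,:2]-.5,st[i,:2]+st[i,2:4]-.5],.07,c)[:,:2])
E
python3 meas.py w1.npz
```

```text
plate ((564.4016723632812, 163.4033660888672), (119.74296569824219, 56.465030670166016), 88.0241928100586) z 0.06996989042461269
brown [250 235  71   4 156] [279.16666667 236.33333333] [0.53893851 0.13485    0.06      ]
brown [324 237  38   1  38] [342.5 237. ] [0.54129151 0.18980725 0.06      ]
brown [328 261  11   7  60] [333.06666667 263.38333333] [0.56523024 0.18120336 0.06      ]
dark [245 244   8   8  53] [0.54529804 0.10922579 0.07      ]
dark [375 244   8   9  53] [0.54914416 0.21939149 0.07      ]
dark [306 273  14   1  14] [0.56998062 0.16281848 0.07      ]
dark [321 273  29   1  29] [0.57059918 0.18225839 0.07      ]
dark [247 284   8   8  46] [0.58154055 0.10798788 0.07      ]
dark [373 284   8   8  50] [0.58522662 0.21817103 0.07      ]
bright [245 235  13   7  44] [[0.53377489 0.10680376]
 [0.54022289 0.11729031]]
bright [260 235 123   9 309] [[0.53417686 0.11940187]
 [0.54534612 0.22281648]]
bright [284 239  27   4  56] [[0.53829963 0.13937514]
 [0.54252709 0.161998  ]]
bright [303 261  26  11 253] [[0.5583276  0.15461944]
 [0.56904308 0.17667065]]
bright [337 261  14  11 118] [[0.55925445 0.18372146]
 [0.56964723 0.19565576]]
bright [261 262  30   6  56] [[0.55808413 0.11860194]
 [0.5643443  0.14404683]]
```

{"name": "servo_tool", "arguments": {
  "increments": [
    {"slide": [-55,-335,0],"dr": [0,0,0.15],"jaw": 0},
    {"slide": [-55,-335,0],"dr": [0,0,0.3],"jaw": 0},
    {"slide": [-55,-335,0],"dr": [0,0,0.45],"jaw": 0},
    {"slide": [-55,-335,0],"dr": [0,0,0.6],"jaw": 0},
    {"slide": [-55,-335,0],"dr": [0,0,0.75],"jaw": 0},
    {"slide": [-55,-335,0],"dr": [0,0,0.9],"jaw": 0},
    {"slide": [-55,-335,0],"dr": [0,0,1.05],"jaw": 0},
    {"slide": [-55,-335,0],"dr": [0,0,1.2],"jaw": 0},
    {"slide": [-55,-335,0],"dr": [0,0,1.35],"jaw": 0},
    {"slide": [-55,-335,0],"dr": [0,0,1.5],"jaw": 0},
    {"slide": [-55,-335,0],"dr": [0,0,1.65],"jaw": 0},
    {"slide": [-55,-335,20],"dr": [0,0,1.8],"jaw": 0},
    {"slide": [-55,-335,30],"dr": [0,0,1.95],"jaw": 0},
    {"slide": [-55,-335,50],"dr": [0,0,2.1],"jaw": 0},
    {"slide": [-55,-335,50],"dr": [0,0,2.25],"jaw": 0},
    {"slide": [-55,-335,50],"dr": [0,0,2.4],"jaw": 0},
    {"slide": [-55,-335,50],"dr": [0,0,2.442],"jaw": 0},
    {"slide": [-55,-335,50],"dr": [0,0,2.442],"jaw": 0}
  ]
}}

```text
t: 3.45
tool_pos: [0.5734, -0.1729, 0.3508]
orientation: [-2.969, -1.026, -0.0]
force: [-0.1, -0.3, -0.3]
opening: 0.0931
gripper_force: 0.0
```

```bash
python3 - <<'E'
from h import *
s=read_state();c=cam('wrist')
im,d=read_camera('wrist');save('w2.png',im);np.savez('w2.npz',im=im,d=d,rvec=c[0]['rvec'],tvec=c[2])
go([.5735,-.1721,.251],np.radians(128.2))
C=cloud('wrist',d,c);near=np.linalg.norm(C[...,:2]-[.5735,-.172],axis=-1)<.04
v,u=np.mgrid[:480,:640]
m=near&(C[...,2]>.098)&(C[...,2]<.11)
cs=max(cv2.findContours(m.astype(np.uint8),cv2.RETR_EXTERNAL,cv2.CHAIN_APPROX_NONE)[0],key=cv2.contourArea).reshape(-1,2)
print('grip',cv2.minAreaRect((ray('w',cs,.104,c)[:,:2]*1000).astype(np.float32)),np.median(C[m],0), cs.mean(0))
E
```

```text
slide [ 0.7 -0.7 99.8] dr [ 1.0000e-04  1.0000e-04 -3.1412e+00]
slide [ 0.7 -0.7 99.8] dr [ 0.     -0.0001  0.0004]
t 3.5 tcp [ 0.5734 -0.173   0.3508] F [-0.27  1.02  0.84] ty [[0.7856, 0.6187, 0.0001], [0.6187, -0.7856, 0.0]] q6 0.5249889764089151
grip ((574.3505859375, -170.75009155273438), (28.833402633666992, 13.694805145263672), 37.58760070800781) [ 0.57442482 -0.17056331  0.10386477] [308.68032787 255.1147541 ]
```

View pics/w2.png

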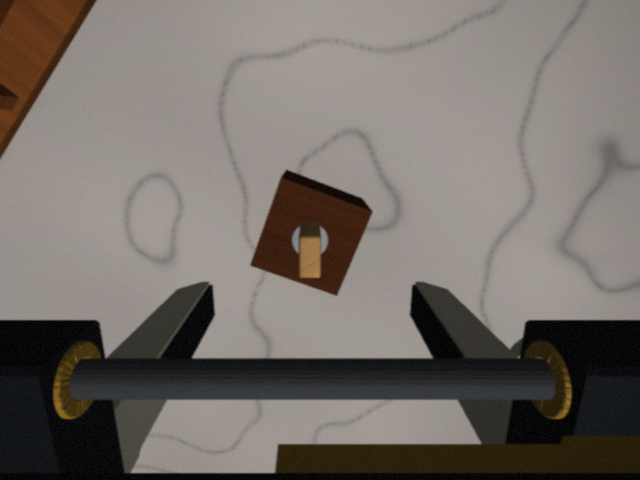

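{"name": "servo_tool", "arguments": {
  "increments": [
    {"slide": [1.4,-1,45],"dr": [0,0,-0.005],"jaw": 0},
    {"slide": [1.4,-1,70],"dr": [0,0,-0.005],"jaw": 0.2},
    {"slide": [1.4,-1,90],"dr": [0,0,-0.005],"jaw": 0.4},
    {"slide": [1.4,-1,96],"dr": [0,0,-0.005],"jaw": 0.5},
    {"slide": [1.4,-1,96],"dr": [0,0,-0.005],"jaw": 0.6},
    {"slide": [1.4,-1,96],"dr": [0,0,-0.005],"jaw": 0.7},
    {"slide": [1.4,-1,96],"dr": [0,0,-0.005],"jaw": 0.8},
    {"slide": [1.4,-1,96],"dr": [0,0,-0.005],"jaw": 0.9},
    {"slide": [1.4,-1,96],"dr": [0,0,-0.005],"jaw": 1},
    {"slide": [1.4,-1,96],"dr": [0,0,-0.005],"jaw": 1},
    {"slide": [1.4,-1,96],"dr": [0,0,-0.005],"jaw": 1},
    {"slide": [1.4,-1,96],"dr": [0,0,-0.005],"jaw": 1},
    {"slide": [1.4,-1,96],"dr": [0,0,-0.005],"jaw": 1},
    {"slide": [1.4,-1,96],"dr": [0,0,-0.005],"jaw": 1}
  ],
  "force": 45
}}

```text
t: 4.9
tool_pos: [0.5737, -0.1721, 0.2548]
orientation: [-2.967, -1.033, 0.0]
force: [0.2, 0.2, 0.9]
opening: 0.0136
gripper_force: 45.0
```

{"name": "servo_tool", "arguments": {
  "increments": [
    {"slide": [0,0,-20],"dr": [0,0,0],"jaw": 1},
    {"slide": [0,0,-60],"dr": [0,0,0],"jaw": 1},
    {"slide": [0,0,-100],"dr": [0,0,0],"jaw": 1},
    {"slide": [0,0,-130],"dr": [0,0,0],"jaw": 1},
    {"slide": [0,0,-130],"dr": [0,0,0],"jaw": 1},
    {"slide": [0,0,-130],"dr": [0,0,0],"jaw": 1}
  ]
}}

```text
t: 5.5
tool_pos: [0.5739, -0.1721, 0.3853]
orientation: [2.966, 1.032, 0.002]
force: [-0.5, -0.3, -1.6]
opening: 0.0135
gripper_force: 45.0
```

```bash
python3 - <<'E'
from h import *
go([.5656,.1805,.385],np.radians(88))
s=read_state();c=cam('wrist')
im,d=read_camera('wrist');save('w3.png',im[150:480,150:490]);np.savez('w3.npz',im=im,d=d,rvec=c[0]['rvec'],tvec=c[2])
C=cloud('wrist',d,c);T=(C-s['tool_pos'])@Ro.from_rotvec(s['orientation']).as_matrix()
np.save('T3.npy',T)
m=(abs(T[...,1])<.02)&(abs(T[...,0])<.025)&(T[...,2]>.12)&(T[...,2]<.26)&(d>0)
print(m.sum());
for a in range(120,260,10):
    k=m&(T[...,2]*1000>=a)&(T[...,2]*1000<a+10)
    if k.sum()>5: print(a,k.sum(),np.round(np.percentile(T[k],[2,50,98],axis=0)[:,:2]*1000,1).tolist())
E
```

```text
slide [ 2.124e+02 -2.815e+02  1.000e-01] dr [ 1.5000e-03  1.3000e-03 -2.4369e+00]
slide [ 2.124e+02 -2.815e+02  1.000e-01] dr [ 0.001  -0.0012  0.7047]
t 5.5 tcp [ 0.5739 -0.1721  0.3853] F [-0.55 -0.28 -1.6 ] ty [[0.7839, 0.6208, 0.0007], [0.6208, -0.7839, 0.0013]] q6 0.5240499418147381
6984
120 282 [[-9.1, -10.1], [8.7, -6.4], [9.6, 11.0]]
130 565 [[1.4, -11.7], [8.7, -6.3], [9.6, 12.7]]
140 779 [[-4.9, -17.3], [8.7, 0.7], [10.2, 16.9]]
150 2934 [[-7.9, -18.0], [8.5, 0.3], [14.3, 18.2]]
160 926 [[7.5, -19.3], [9.1, -0.1], [14.5, 19.2]]
170 791 [[7.4, -18.9], [9.1, -0.2], [14.4, 19.2]]
180 380 [[7.4, -14.6], [12.7, 0.5], [14.5, 15.9]]
190 152 [[5.9, -10.0], [9.5, 0.7], [13.2, 11.2]]
210 10 [[4.0, -1.9], [4.7, 0.5], [5.3, 3.4]]
220 96 [[1.4, -3.9], [4.5, 0.5], [5.3, 4.8]]
230 63 [[1.1, -4.4], [4.4, 0.2], [5.3, 4.9]]
240 6 [[3.5, -1.0], [4.0, 1.1], [4.4, 2.5]]
```

View pics/w3.png

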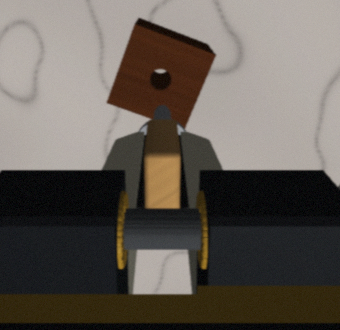

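{"name": "servo_tool", "arguments": {
  "increments": [
    {"slide": [20,-26,0],"dr": [0,0,0.1],"jaw": 1},
    {"slide": [48,-65,0],"dr": [0,0,0.2],"jaw": 1},
    {"slide": [78,-104,0],"dr": [0,0,0.3],"jaw": 1},
    {"slide": [108,-143,0],"dr": [0,0,0.4],"jaw": 1},
    {"slide": [138,-182,0],"dr": [0,0,0.5],"jaw": 1},
    {"slide": [168,-221,0],"dr": [0,0,0.6],"jaw": 1},
    {"slide": [192,-255,0],"dr": [0,0,0.68],"jaw": 1},
    {"slide": [206,-275,0],"dr": [0,0,0.705],"jaw": 1},
    {"slide": [212,-281.5,15],"dr": [0,0,0.705],"jaw": 1},
    {"slide": [212,-281.5,35],"dr": [0,0,0.705],"jaw": 1},
    {"slide": [212,-281.5,45],"dr": [0,0,0.705],"jaw": 1},
    {"slide": [212,-281.5,45],"dr": [0,0,0.705],"jaw": 1},
    {"slide": [212,-281.5,45],"dr": [0,0,0.705],"jaw": 1}
  ]
}}

```text
t: 6.85
tool_pos: [0.5652, 0.1793, 0.339]
orientation: [3.141, -0.057, -0.002]
force: [-0.1, 0.4, -1.0]
opening: 0.0137
gripper_force: 45.0
```

```bash
python3 - <<'E'
from h import *
go([.5653,.1809,.323],np.radians(88))
s=read_state();c=cam('wrist')
im,d=read_camera('wrist');save('w4.png',im);np.savez('w4.npz',im=im,d=d,rvec=c[0]['rvec'],tvec=c[2])
cv2.imwrite('pics/w4c.png',cv2.resize(im[190:340,220:420],None,fx=4,fy=4,interpolation=cv2.INTER_CUBIC)[...,::-1])
E
python3 meas.py w4.npz
```

```text
slide [ 0.1 -1.6 16. ] dr [ 2.3000e-03 -9.0000e-04  3.1404e+00]
slide [ 0.1 -1.6 16. ] dr [ 0.0005  0.0014 -0.0012]
t 6.85 tcp [0.5652 0.1793 0.339 ] F [-0.1   0.4  -0.98] ty [[0.9993, -0.0361, -0.0014], [-0.0361, -0.9993, 0.0005]] q6 1.8277725452397626
plate ((565.1654663085938, 163.84768676757812), (119.97725677490234, 57.431888580322266), 87.94910430908203) z 0.07004354817250334
brown [244 221   1  10  10] [244.  225.5] [0.58049099 0.22513732 0.06      ]
brown [301 239  15  10 125] [307.752 243.072] [0.56619251 0.18133208 0.06      ]
brown [246 265   1  10  10] [246.  269.5] [0.54804065 0.22642892 0.06      ]
brown [297 269  32  19 523] [312.14913958 278.82026769] [0.53917038 0.17918797 0.06      ]
dark [247 206  18   1  18] [0.59571598 0.21456399 0.07      ]
dark [272 206  17   1  17] [0.59513825 0.1984309  0.07      ]
dark [412 217  10  10  63] [0.58118465 0.10814876 0.07      ]
dark [247 218  10  10  76] [0.58488762 0.21810229 0.07      ]
dark [305 247  10   4  15] [0.56479929 0.18044613 0.07      ]
dark [274 255  72  33 801] [0.54675203 0.18100987 0.07      ]
dark [249 269  10   9  70] [0.5488478  0.21929227 0.07      ]
dark [408 268  10  10  69] [0.54499189 0.10920634 0.07      ]
dark [328 283  19   5  65] [0.53752697 0.16255313 0.07      ]
bright [  244   208   181    78 11559] [[0.59499906 0.22254929]
 [0.53526154 0.10068578]]
```

View pics/w4c.png

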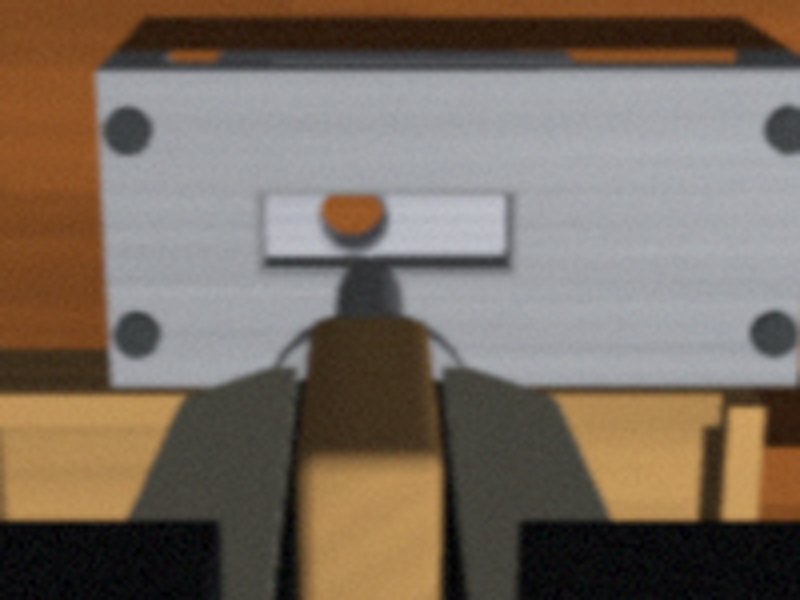

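{"name": "servo_tool", "arguments": {
  "increments": [
    {"slide": [0,-2.3,5],"dr": [0,0.0014,0],"jaw": 1},
    {"slide": [0,-2.3,15],"dr": [0,0.0014,0],"jaw": 1},
    {"slide": [0,-2.3,22],"dr": [0,0.0014,0],"jaw": 1},
    {"slide": [0,-2.3,27],"dr": [0,0.0014,0],"jaw": 1},
    {"slide": [0,-2.3,30],"dr": [0,0.0014,0],"jaw": 1},
    {"slide": [0,-2.3,32],"dr": [0,0.0014,0],"jaw": 1},
    {"slide": [0,-2.3,33],"dr": [0,0.0014,0],"jaw": 1},
    {"slide": [0,-2.3,34],"dr": [0,0.0014,0],"jaw": 1},
    {"slide": [0,-2.3,34.5],"dr": [0,0.0014,0],"jaw": 1},
    {"slide": [0,-2.3,34.5],"dr": [0,0.0014,0],"jaw": 1}
  ]
}}

```text
t: 7.9
tool_pos: [0.5653, 0.1825, 0.3054]
orientation: [-3.141, 0.055, -0.003]
force: [-0.2, -0.5, -0.6]
opening: 0.0134
gripper_force: 45.0
```

{"name": "servo_tool", "arguments": {
  "increments": [
    {"slide": [0,1,0],"dr": [0,0,0],"jaw": 1},
    {"slide": [0,1,0],"dr": [0,0,0],"jaw": 1},
    {"slide": [0,1,0.5],"dr": [0,0,0],"jaw": 1},
    {"slide": [0,1,1],"dr": [0,0,0],"jaw": 1},
    {"slide": [0,1,1.5],"dr": [0,0,0],"jaw": 1},
    {"slide": [0,1,2],"dr": [0,0,0],"jaw": 1},
    {"slide": [0,1,2],"dr": [0,0,0],"jaw": 1}
  ]
}}

```text
t: 8.6
tool_pos: [0.5651, 0.1815, 0.3031]
orientation: [3.141, -0.055, 0.002]
force: [0.5, 0.1, -0.8]
opening: 0.0138
gripper_force: 45.0
```

{"name": "servo_tool", "arguments": {
  "increments": [
    {"slide": [0,0,0.5],"dr": [0,0,0],"jaw": 1},
    {"slide": [0,0,1],"dr": [0,0,0],"jaw": 1},
    {"slide": [0,0,1.5],"dr": [0,0,0],"jaw": 1},
    {"slide": [0,0,2],"dr": [0,0,0],"jaw": 1},
    {"slide": [0,0,2.2],"dr": [0,0,0],"jaw": 1},
    {"slide": [0,0,2.2],"dr": [0,0,0],"jaw": 1}
  ]
}}

```text
t: 9.2
tool_pos: [0.5652, 0.1815, 0.301]
orientation: [3.141, -0.055, 0.002]
force: [-0.9, 1.0, -0.9]
opening: 0.0137
gripper_force: 45.0
```

{"name": "servo_tool", "arguments": {
  "increments": [
    {"slide": [0,0,0.7],"dr": [0,0,0],"jaw": 1},
    {"slide": [0,0,1.4],"dr": [0,0,0],"jaw": 1},
    {"slide": [0,0,2.1],"dr": [0,0,0],"jaw": 1},
    {"slide": [0,0,2.8],"dr": [0,0,0],"jaw": 1},
    {"slide": [0,0,3.2],"dr": [0,0,0],"jaw": 1},
    {"slide": [0,0,3.2],"dr": [0,0,0],"jaw": 1},
    {"slide": [0,0,3.2],"dr": [0,0,0],"jaw": 1}
  ]
}}

```text
t: 9.9
tool_pos: [0.5652, 0.1816, 0.2978]
orientation: [3.141, -0.055, 0.002]
force: [0.4, 0.7, -0.1]
opening: 0.0141
gripper_force: 45.0
```

```bash
python3 - <<'E'
from h import *
go([.5647,.1641,.298],np.radians(88.05))
E
```

```text
slide [ 0.1 17.5 -0.2] dr [-2.1000e-03  0.0000e+00  3.1404e+00]
slide [ 0.1 17.5 -0.2] dr [-0.     -0.0014 -0.0011]
t 9.9 tcp [0.5652 0.1816 0.2978] F [ 0.4   0.69 -0.06] ty [[0.9994, -0.0352, 0.0014], [-0.0352, -0.9994, -0.0]] q6 1.8306593708263557
```

{"name": "servo_tool", "arguments": {
  "increments": [
    {"slide": [0,1.5,0],"dr": [0,0,0],"jaw": 1},
    {"slide": [0,3,0],"dr": [0,0,0],"jaw": 1},
    {"slide": [0,4.5,0],"dr": [0,0,0],"jaw": 1},
    {"slide": [0,6,0],"dr": [0,0,0],"jaw": 1},
    {"slide": [0,7.5,0],"dr": [0,0,0],"jaw": 1},
    {"slide": [0,9,0],"dr": [0,0,0],"jaw": 1},
    {"slide": [0,10.5,0],"dr": [0,0,0],"jaw": 1},
    {"slide": [0,12,0],"dr": [0,0,0],"jaw": 1},
    {"slide": [0,13.5,0],"dr": [0,0,0],"jaw": 1},
    {"slide": [0,15,0],"dr": [0,0,0],"jaw": 1},
    {"slide": [0,16.5,0],"dr": [0,0,0],"jaw": 1},
    {"slide": [0,17.6,0],"dr": [0,0,0],"jaw": 1},
    {"slide": [0,17.6,0],"dr": [0,0,0],"jaw": 1},
    {"slide": [0,17.6,0],"dr": [0,0,0],"jaw": 1}
  ]
}}

```text
t: 11.3
tool_pos: [0.5645, 0.1643, 0.2979]
orientation: [-3.14, 0.055, -0.002]
force: [-0.0, 6.0, -1.1]
opening: 0.0141
gripper_force: 45.0
```

```bash
python3 - <<'E'
from h import *
go([.5647,.1641,.298],np.radians(88.05))
s=read_state();c=cam('wrist')
im,d=read_camera('wrist');np.savez('w5.npz',im=im,d=d,rvec=c[0]['rvec'],tvec=c[2])
C=cloud('wrist',d,c);T=(C-s['tool_pos'])@Ro.from_rotvec(s['orientation']).as_matrix()
cv2.imwrite('pics/w5c.png',cv2.resize(im[190:340,220:420],None,fx=4,fy=4,interpolation=cv2.INTER_CUBIC)[...,::-1])
E
python3 meas.py w5.npz
```

```text
slide [ 0.2  0.2 -0.1] dr [-2.4000e-03  1.4000e-03  3.1406e+00]
slide [ 0.2  0.2 -0.1] dr [-0.0009 -0.0015 -0.001 ]
t 11.3 tcp [0.5645 0.1643 0.2979] F [-0.02  6.02 -1.13] ty [[0.9994, -0.035, 0.0015], [-0.035, -0.9994, -0.0009]] q6 1.8015790820142055
plate ((565.526123046875, 163.4544677734375), (121.00462341308594, 57.362060546875), 88.0216293334961) z 0.07004366947109689
brown [257 258  14  18 235] [263.64255319 266.8       ] [0.56413876 0.19297315 0.06      ]
brown [301 259   4   6  20] [302.65 261.45] [0.56672646 0.16931139 0.06      ]
brown [ 294  269   38   46 1481] [312.32410533 293.50371371] [0.54573511 0.16421246 0.06      ]
brown [416 278   1   9   9] [416. 282.] [0.55112866 0.10071382 0.06      ]
brown [209 284   1   9   9] [209. 288.] [0.55156352 0.22739743 0.06      ]
brown [415 290   1  14  14] [415.  296.5] [0.54155239 0.10095659 0.06      ]
dark [219 220 188   2 222] [0.59411715 0.16290344 0.07      ]
dark [209 234  12  12 115] [0.58491463 0.21816164 0.07      ]
dark [404 234  12  12  85] [0.58146493 0.10827983 0.07      ]
dark [ 255  259   71   56 1992] [0.55165227 0.1740576  0.07      ]
dark [258 276  34   3  81] [0.56105091 0.18678039 0.07      ]
dark [328 283  41  32 926] [0.54486121 0.14480405 0.07      ]
dark [213 293  12  12 110] [0.54875532 0.21946493 0.07      ]
dark [400 293  12  12 100] [0.54514942 0.10925827 0.07      ]
bright [  205   223   215    91 13743] [[0.59484203 0.22266024]
 [0.53498487 0.10061714]]
bright [297 305  33  10 287] [[0.5433593  0.17368449]
 [0.53618378 0.15429001]]
```

View pics/w5c.png

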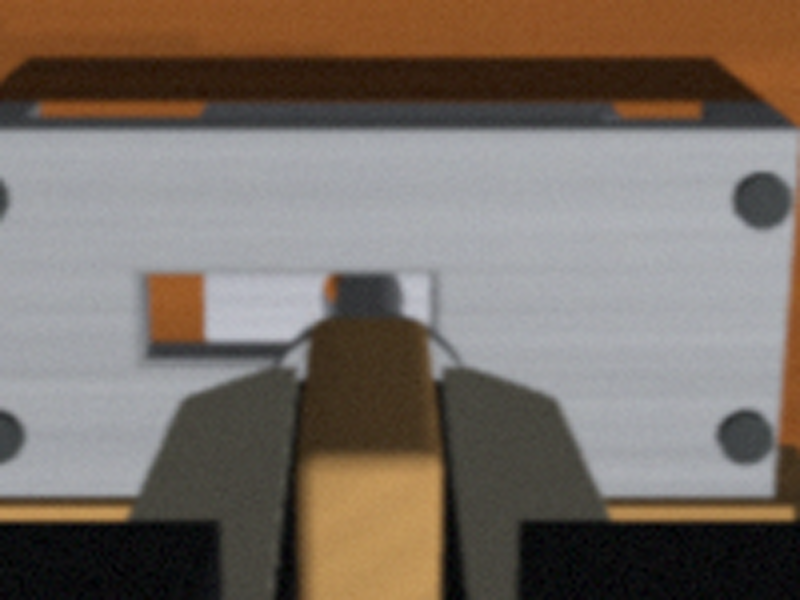

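{"name": "servo_tool", "arguments": {
  "increments": [
    {"slide": [0.1,0.3,0.7],"dr": [0,0,0],"jaw": 1},
    {"slide": [0.1,0.3,1.4],"dr": [0,0,0],"jaw": 1},
    {"slide": [0.1,0.3,2.1],"dr": [0,0,0],"jaw": 1},
    {"slide": [0.1,0.3,2.8],"dr": [0,0,0],"jaw": 1},
    {"slide": [0.1,0.3,3.5],"dr": [0,0,0],"jaw": 1},
    {"slide": [0.1,0.3,4.2],"dr": [0,0,0],"jaw": 1},
    {"slide": [0.1,0.3,5],"dr": [0,0,0],"jaw": 1},
    {"slide": [0.1,0.3,5.5],"dr": [0,0,0],"jaw": 1},
    {"slide": [0.1,0.3,5.5],"dr": [0,0,0],"jaw": 1}
  ]
}}

```text
t: 12.25
tool_pos: [0.5647, 0.1641, 0.2929]
orientation: [-3.14, 0.055, -0.003]
force: [-1.4, 4.9, 2.2]
opening: 0.0137
gripper_force: 45.0
```

{"name": "servo_tool", "arguments": {
  "increments": [
    {"slide": [0,0,0.5],"dr": [0,0,0],"jaw": 1},
    {"slide": [0,0,1],"dr": [0,0,0],"jaw": 1},
    {"slide": [0,0,1.5],"dr": [0,0,0],"jaw": 1},
    {"slide": [0,0,2],"dr": [0,0,0],"jaw": 1},
    {"slide": [0,0,2],"dr": [0,0,0],"jaw": 1}
  ]
}}

```text
t: 12.75
tool_pos: [0.5647, 0.1641, 0.2909]
orientation: [-3.14, 0.055, -0.003]
force: [-1.0, 5.1, 1.5]
opening: 0.0135
gripper_force: 45.0
```

Tip is in the block hole. Continue.

{"name": "servo_tool", "arguments": {
  "increments": [
    {"slide": [0,0,1],"dr": [0,0,0],"jaw": 1},
    {"slide": [0,0,2],"dr": [0,0,0],"jaw": 1},
    {"slide": [0,0,3],"dr": [0,0,0],"jaw": 1},
    {"slide": [0,0,4],"dr": [0,0,0],"jaw": 1},
    {"slide": [0,0,5],"dr": [0,0,0],"jaw": 1},
    {"slide": [0,0,6],"dr": [0,0,0],"jaw": 1},
    {"slide": [0,0,6],"dr": [0,0,0],"jaw": 1}
  ]
}}

```text
t: 13.45
tool_pos: [0.5647, 0.1641, 0.2847]
orientation: [-3.14, 0.055, -0.002]
force: [-1.9, 4.8, 1.4]
opening: 0.0138
gripper_force: 45.0
```

{"name": "servo_tool", "arguments": {
  "increments": [
    {"slide": [0,0,1],"dr": [0,0,0],"jaw": 1},
    {"slide": [0,0,2],"dr": [0,0,0],"jaw": 1},
    {"slide": [0,0,3],"dr": [0,0,0],"jaw": 1},
    {"slide": [0,0,4],"dr": [0,0,0],"jaw": 1},
    {"slide": [0,0,5],"dr": [0,0,0],"jaw": 1},
    {"slide": [0,0,6],"dr": [0,0,0],"jaw": 1},
    {"slide": [0,0,7],"dr": [0,0,0],"jaw": 1},
    {"slide": [0,0,8],"dr": [0,0,0],"jaw": 1},
    {"slide": [0,0,8],"dr": [0,0,0],"jaw": 1}
  ]
}}

```text
t: 14.35
tool_pos: [0.5644, 0.1641, 0.2766]
orientation: [-3.14, 0.055, -0.001]
force: [-2.4, 5.7, 0.8]
opening: 0.0139
gripper_force: 45.0
```

{"name": "servo_tool", "arguments": {
  "increments": [
    {"slide": [0,0,1],"dr": [0,0,0],"jaw": 1},
    {"slide": [0,0,2],"dr": [0,0,0],"jaw": 1},
    {"slide": [0,0,3],"dr": [0,0,0],"jaw": 1},
    {"slide": [0,0,4],"dr": [0,0,0],"jaw": 1},
    {"slide": [0,0,5],"dr": [0,0,0],"jaw": 1},
    {"slide": [0,0,6],"dr": [0,0,0],"jaw": 1},
    {"slide": [0,0,7],"dr": [0,0,0],"jaw": 1},
    {"slide": [0,0,8],"dr": [0,0,0],"jaw": 1},
    {"slide": [0,0,8],"dr": [0,0,0],"jaw": 1}
  ]
}}

```text
t: 15.25
tool_pos: [0.5644, 0.1641, 0.2685]
orientation: [-3.14, 0.055, -0.001]
force: [-3.0, 4.9, 1.6]
opening: 0.0139
gripper_force: 45.0
```

{"name": "servo_tool", "arguments": {
  "increments": [
    {"slide": [0,0,0.5],"dr": [0,0,0],"jaw": 1},
    {"slide": [0,0,1],"dr": [0,0,0],"jaw": 1},
    {"slide": [0,0,1.5],"dr": [0,0,0],"jaw": 1},
    {"slide": [0,0,2],"dr": [0,0,0],"jaw": 1},
    {"slide": [0,0,2.5],"dr": [0,0,0],"jaw": 1},
    {"slide": [0,0,2.5],"dr": [0,0,0],"jaw": 1},
    {"slide": [0,0,2.5],"dr": [0,0,0],"jaw": 1}
  ]
}}

```text
t: 15.95
tool_pos: [0.5644, 0.1641, 0.2663]
orientation: [-3.14, 0.055, -0.001]
force: [-3.1, 4.8, 2.7]
opening: 0.0135
gripper_force: 45.0
```

{"name": "servo_tool", "arguments": {
  "increments": [
    {"slide": [0,0,0.4],"dr": [0,0,0],"jaw": 1},
    {"slide": [0,0,0.8],"dr": [0,0,0],"jaw": 1},
    {"slide": [0,0,1.2],"dr": [0,0,0],"jaw": 1},
    {"slide": [0,0,1.2],"dr": [0,0,0],"jaw": 1}
  ]
}}

```text
t: 16.35
tool_pos: [0.5644, 0.1641, 0.2651]
orientation: [-3.14, 0.055, -0.001]
force: [-4.4, 5.2, 3.6]
opening: 0.0137
gripper_force: 45.0
```

{"name": "servo_tool", "arguments": {
  "increments": [
    {"slide": [0,0,0.4],"dr": [0,0,0],"jaw": 1},
    {"slide": [0,0,0.8],"dr": [0,0,0],"jaw": 1},
    {"slide": [0,0,0.8],"dr": [0,0,0],"jaw": 1}
  ]
}}

```text
t: 16.65
tool_pos: [0.5644, 0.1641, 0.2648]
orientation: [-3.14, 0.055, -0.001]
force: [-5.0, 4.9, 6.3]
opening: 0.0134
gripper_force: 45.0
```

{"name": "servo_tool", "arguments": {
  "increments": [
    {"slide": [0,0,0.4],"dr": [0,0,0],"jaw": 1},
    {"slide": [0,0,0.8],"dr": [0,0,0],"jaw": 1},
    {"slide": [0,0,0.8],"dr": [0,0,0],"jaw": 1}
  ]
}}

```text
t: 16.95
tool_pos: [0.5645, 0.1641, 0.2648]
orientation: [-3.14, 0.055, -0.001]
force: [-8.8, 3.3, 13.6]
opening: 0.0136
gripper_force: 45.0
```

```bash
python3 - <<'E'
from h import *
go([.5647,.1641,.265],np.radians(88.05))
s=read_state();c=cam('wrist')
im,d=read_camera('wrist')
C=cloud('wrist',d,c);g=np.linalg.norm(C[...,:2]-[.565,.1637],axis=-1)<.022
m=g&(C[...,2]>.06)&(C[...,2]<.09); print(np.histogram(C[m][:,2],bins=np.arange(.06,.09,.002)))
cv2.imwrite('pics/w6c.png',cv2.resize(im[240:390,220:420],None,fx=4,fy=4,interpolation=cv2.INTER_CUBIC)[...,::-1])
E
```

```text
slide [ 0.2  0.  -0.2] dr [-1.1000e-03  1.0000e-03  3.1408e+00]
slide [ 0.2  0.  -0.2] dr [-0.0007 -0.0007 -0.0008]
t 16.95 tcp [0.5645 0.1641 0.2648] F [-8.8   3.35 13.63] ty [[0.9994, -0.0349, 0.0007], [-0.0349, -0.9994, -0.0007]] q6 1.8010973375998225
(array([ 86,  20,   0,   0, 793, 845,  55,  41,  38,  69, 103, 106, 132,
       156]), array([0.06 , 0.062, 0.064, 0.066, 0.068, 0.07 , 0.072, 0.074, 0.076,
       0.078, 0.08 , 0.082, 0.084, 0.086, 0.088]))
```

View pics/w6c.png

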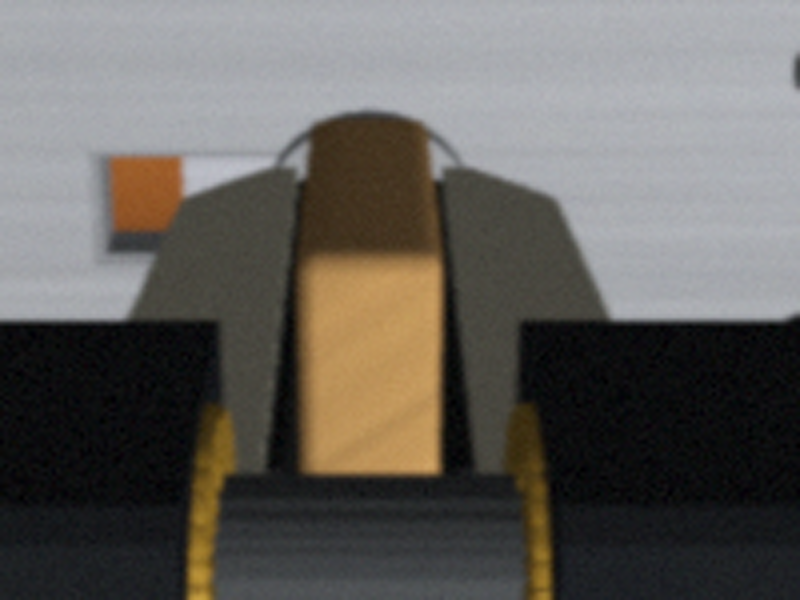

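{"name": "servo_tool", "arguments": {
  "increments": [
    {"slide": [0,0,-0.5],"dr": [0,0,0],"jaw": 1},
    {"slide": [0,0,-0.5],"dr": [0,0,0],"jaw": 0.8},
    {"slide": [0,0,-0.5],"dr": [0,0,0],"jaw": 0.7},
    {"slide": [0,0,-0.5],"dr": [0,0,0],"jaw": 0.6},
    {"slide": [0,0,-0.5],"dr": [0,0,0],"jaw": 0.55},
    {"slide": [0,0,-0.5],"dr": [0,0,0],"jaw": 0.55},
    {"slide": [0,0,-0.5],"dr": [0,0,0],"jaw": 0.55},
    {"slide": [0,0,-10],"dr": [0,0,0],"jaw": 0.55},
    {"slide": [0,0,-30],"dr": [0,0,0],"jaw": 0.55},
    {"slide": [0,0,-60],"dr": [0,0,0],"jaw": 0.55},
    {"slide": [0,0,-100],"dr": [0,0,0],"jaw": 0.55},
    {"slide": [0,0,-120],"dr": [0,0,0],"jaw": 0.55},
    {"slide": [0,0,-120],"dr": [0,0,0],"jaw": 0.55},
    {"slide": [0,0,-120],"dr": [0,0,0],"jaw": 0.55}
  ]
}}

```text
t: 18.4
tool_pos: [0.5646, 0.1637, 0.3835]
orientation: [-3.141, 0.055, -0.004]
force: [0.0, 0.0, -0.2]
opening: 0.0419
gripper_force: 0.0
```

```bash
python3 - <<'E'
from h import *
go([.5647,.1641,.265],np.radians(88.05))
c=cam('wrist');im,d=read_camera('wrist')
cv2.imwrite('pics/w7c.png',cv2.resize(im[180:330,220:420],None,fx=4,fy=4,interpolation=cv2.INTER_CUBIC)[...,::-1])
C=cloud('wrist',d,c);near=np.linalg.norm(C[...,:2]-[.565,.164],axis=-1)<.03
m=near&(C[...,2]>.108)&(C[...,2]<.12);print('grip top z (expect .114)',np.median(C[m],0),m.sum())
cs=max(cv2.findContours(m.astype(np.uint8),cv2.RETR_EXTERNAL,cv2.CHAIN_APPROX_NONE)[0],key=cv2.contourArea).reshape(-1,2)
print(cv2.minAreaRect((ray('w',cs,.114,c)[:,:2]*1000).astype(np.float32)))
E
```

```text
slide [ -0.2  -0.4 118.5] dr [-4.0000e-03  4.0000e-04  3.1404e+00]
slide [ -0.2  -0.4 118.5] dr [-0.0002 -0.0025 -0.0012]
t 18.4 tcp [0.5646 0.1637 0.3835] F [ 0.03  0.04 -0.19] ty [[0.9994, -0.0352, 0.0025], [-0.0352, -0.9994, -0.0002]] q6 1.8010940673497395
grip top z (expect .114) [0.56689565 0.16470504 0.1141357 ] 824
((566.400390625, 164.72454833984375), (28.76509666442871, 13.877789497375488), 0.09201033413410187)
```

View pics/w7c.png

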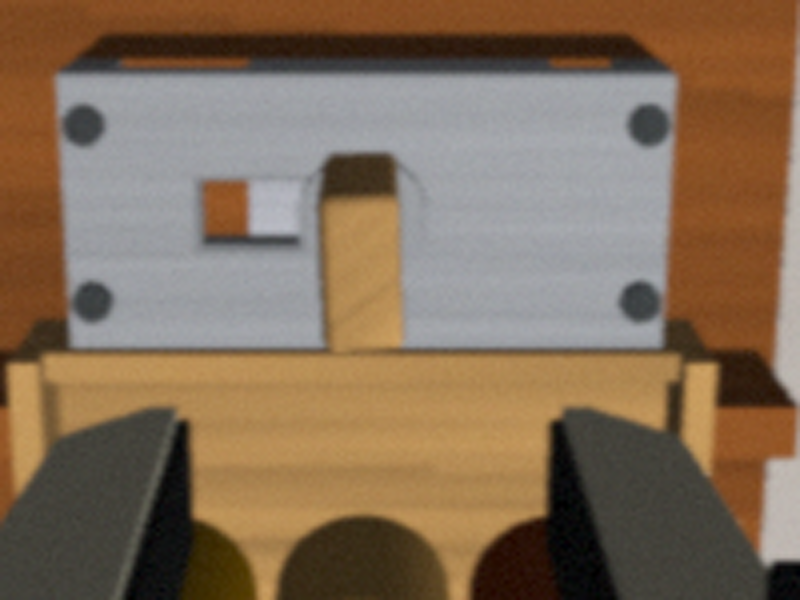

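The pin (grip at crop 360,270) stands upright with its flange flat on the plate. Its grip top reads 114.1 mm against the expected 114, and the gripper is clear, so I'm handing in.

```bash
python3 -c "from plant import close_job; print(close_job())"
```

```text
the job is handed in; nothing more can be done
None
```

I handed the job in at about 18 s, but no verdict came back; the last picture shows the pin upright through plate, tongue and block, its flange flat on the plate, and the gripper clear. The wrist force was at most about 14 N in the readings after each move, and the arm never went near the two jars or the bowl.

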